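Put mixed-up sweet tins back with their pairs

TASK

Each gift carton should hold two tins of the same shape, but the three loose tins have been packed into the wrong cartons: rearrange them so that every loose tin stands flat in the open compartment of the carton whose stuck-down tin has its shape. Stand one tin on the empty steel tray and let go of it to free a place, and leave that tray empty at the end. Keep the tins upright, set them down rather than dropping them, and do not disturb the jar, the stamp and the dish that stand between the cartons.

Things in the scene. Friction and masses are not known exactly. Their poses are not given: they have to be found in the camera images.
- tin_round: Loose, filled, closed metal tin with a brass-coloured lid: round, 54 mm diameter, 56 mm tall, about 0.18 kg. Origin: centre of its underside, z up. At the start it stands in the open compartment of the square carton, roughly in the middle, its sides within about 0.25 rad of the carton's.
- tin_square: Loose, filled, closed metal tin with a brass-coloured lid: square, 52 x 52 mm with slightly rounded corners, sides along its x and y, 56 mm tall, about 0.18 kg. Origin: centre of its underside, z up. At the start it stands in the open compartment of the oblong carton, roughly in the middle, its sides within about 0.25 rad of the carton's.
- tin_oblong: Loose, filled, closed metal tin with a brass-coloured lid: oblong with half-round ends, 66 mm long (along its x) and 34 mm wide (along its y), 56 mm tall, about 0.18 kg. Origin: centre of its underside, z up. At the start it stands in the open compartment of the round carton, roughly in the middle, its sides within about 0.25 rad of the carton's.
- carton_round: Fixed white card tray for two round tins, 164 (x) x 100 (y) mm; floor 3 mm, walls and divider 4 mm thick, 18 mm high. Its +x part (away from the robot) holds a stuck-down round tin, 56 mm tall, centred 80 mm along +x; its open compartment is 86 (x) x 92 (y) mm inside. Origin: centre of the open compartment at counter level, z up. Fingers at +y and -y of it are clear of the stuck tin.
- carton_square: Fixed white card tray for two square tins, 164 (x) x 100 (y) mm; floor 3 mm, walls and divider 4 mm thick, 18 mm high. Its +x part (away from the robot) holds a stuck-down square tin, 56 mm tall, centred 80 mm along +x; its open compartment is 86 (x) x 92 (y) mm inside. Origin: centre of the open compartment at counter level, z up. Fingers at +y and -y of it are clear of the stuck tin.
- carton_oblong: Fixed white card tray for two oblong tins, 164 (x) x 100 (y) mm; floor 3 mm, walls and divider 4 mm thick, 18 mm high. Its +x part (away from the robot) holds a stuck-down oblong tin, 56 mm tall, centred 80 mm along +x; its open compartment is 86 (x) x 92 (y) mm inside. Origin: centre of the open compartment at counter level, z up. Fingers at +y and -y of it are clear of the stuck tin.
- spare_tray: Empty flat square steel tray, fixed, 100 x 100 mm, floor 2 mm thick, rim 6 mm high: the free spot. Origin: its centre at counter level, z up. It and the three cartons stand in a row from right to left, in any order, origins at least 190 mm apart, each turned up to 0.2 rad.
- jar: Small closed glass jar with a metal cap, 38 mm diameter, 70 mm tall. Bystander standing loose in the gap between two of the row's places, a little nearer the robot; leave it alone. Origin: centre of its underside.
- stamp: Turned wooden confectioner's stamp, 36 mm diameter at the foot, 60 mm tall. Bystander standing loose in the gap between two of the row's places, a little nearer the robot; leave it alone. Origin: centre of its underside.
- dish: Small white ceramic tasting dish, 42 mm diameter, 26 mm tall. Bystander standing loose in the gap between two of the row's places, a little nearer the robot; leave it alone. Origin: centre of its underside.

How it is judged (in metres and radians):
On the way:
1. one of the tins stands upright on the spare steel tray, let go (((x of tin_round in the frame of spare_tray between -0.045 and 0.045 m and y of tin_round in the frame of spare_tray between -0.045 and 0.045 m and z of tin_round in the frame of spare_tray below 0.009 m and angle between tin_round's own z axis and vertical below 0.12 rad and contact force between tin_round and the fingers below 0.3 N) or (x of tin_square in the frame of spare_tray between -0.045 and 0.045 m and y of tin_square in the frame of spare_tray between -0.045 and 0.045 m and z of tin_square in the frame of spare_tray below 0.009 m and angle between tin_square's own z axis and vertical below 0.12 rad and contact force between tin_square and the fingers below 0.3 N) or (x of tin_oblong in the frame of spare_tray between -0.045 and 0.045 m and y of tin_oblong in the frame of spare_tray between -0.045 and 0.045 m and z of tin_oblong in the frame of spare_tray below 0.009 m and angle between tin_oblong's own z axis and vertical below 0.12 rad and contact force between tin_oblong and the fingers below 0.3 N))), for 0.2 s.
At the end, for the whole second after the job is handed in: Each loose tin stands upright (within 0.1 rad), at rest, on the floor of the open compartment of the carton for its own shape: anywhere between the walls (within 30 mm in x and 34 mm in y of the centre), underside less than 8 mm above the counter; the tray is empty again (x of tin_round in the frame of carton_round between -0.03 and 0.03 m and y of tin_round in the frame of carton_round between -0.034 and 0.034 m and z of tin_round in the frame of carton_round below 0.008 m and angle between each of tin_round, tin_square, tin_oblong's own z axis and vertical below 0.1 rad and linear speed of each of tin_round, tin_square, tin_oblong below 0.02 m/s and angular speed of each of tin_round, tin_square, tin_oblong below 0.2 rad/s and x of tin_square in the frame of carton_square between -0.03 and 0.03 m and y of tin_square in the frame of carton_square between -0.034 and 0.034 m and z of tin_square in the frame of carton_square below 0.008 m and x of tin_oblong in the frame of carton_oblong between -0.03 and 0.03 m and y of tin_oblong in the frame of carton_oblong between -0.034 and 0.034 m and z of tin_oblong in the frame of carton_oblong below 0.008 m); the robot touches nothing.
It fails at once if a tin is tipped over (more than 0.6 rad) (angle between any of tin_round, tin_square, tin_oblong's own z axis and vertical above 0.6 rad).
It fails at once if a tin is dropped (falls free faster than 0.7 m/s, a fall of some 25 mm) ((linear speed of tin_round above 0.7 m/s and contact force between tin_round and the fingers below 0.1 N) or (linear speed of tin_square above 0.7 m/s and contact force between tin_square and the fingers below 0.1 N) or (linear speed of tin_oblong above 0.7 m/s and contact force between tin_oblong and the fingers below 0.1 N)).
It fails at once if the jar, the stamp or the dish is shifted by more than 30 mm or knocked over (distance of any of jar, stamp, dish from where it was at the start of the episode above 0.03 m or angle between any of jar, stamp, dish's own z axis and vertical above 0.5 rad).
It also fails if it takes over 99 s, if anything falls off the work surface, if the arm or the gripper's body presses on something with over 40 N, if the wrist force passes 120 N, or if a joint passes its speed limit or range.

ROBOT

A 6-joint arm with a two-finger parallel gripper is mounted at the origin on the work surface. World frame = base frame: x ahead of the robot, y to its left, z up, the work surface at z = 0. Lengths are in mm, angles in degrees, forces in N, time in s.
With the tool pointing down it reaches from about 300 to 850 mm from the base axis. Payload 4.2 kg.
Tool frame: the origin (TCP) lies on the centre line of the jaws, within the pads' length; the fingertips stand env.nose_length ahead of it and the grasp point (between the pads) lies 2 mm behind it (env.nose_length is the distance from the TCP to the fingertips, in mm); z points along the fingers, y is the direction in which the jaws open and shut (so a half turn about z gives the same grasp; the last joint's range is limited). The gripper opens to 91 mm and grips with 3 to 60 N. Pads are 32 mm wide; open, the fingers measure 118 mm over their backs; the gripper's body (76 mm by 178 mm) begins 60 mm behind the grasp point.
Start: joints at [-73.109, 18.312, 89.639, -0, 72.044, -1.146], TCP at [178.038, -546.758, 230.976] pointing down, gripper open.
Joint ranges: [-177.97, 177.97], [-48.28, 115.42], [12.27, 149.76], [-77.06, 257.06], [2.81, 150.46], [-146.56, 146.56]. Speed limits (degrees/s): [147.25, 147.25, 180, 180, 180, 180].

INTERFACE

Orientations are given as [roll, pitch, yaw] about the fixed x, y, z axes, in that order (R = Rz(yaw) Ry(pitch) Rx(roll)).
In Python, from workcell import env gives the robot as it stands. The module is installed in compiled form; this text tells all that it offers.
- The arm moves only by the tool jog_arm, never from a script. Its argument "deltas" is a list that holds one entry, the list of rows, each a list of 5 numbers: the shift along the tool's x, y, z in m, then the turn about the tool's z in degrees, then the finger opening in m, from 0 to 0.0912. A call has 1 to 20 rows; each row is the pose to reach, as a shift and turn from the pose commanded when the call began, along the tool's axes at that moment; what a row does not reach only later rows make up. A row lasts 1/12 s, in which the tool goes at most 41.7 mm and 7.16 degrees, less where a joint would pass 70% of its speed; a pose out of reach is approached as far as the arm can. A call with a gripper value outside its range is refused whole. The fingers move at their own pace and stop on an object; "grip_force" is the grip in N (left out, the last holds). Time passes only in rows, so rows that repeat a pose let the fingers close. It gives the time, the measured TCP pose, the force and the opening at its end, in the units of the state.
- env.state(): the state, without advancing time (a new reading comes with each control period).
- env.grab_frame(name): name is "scene" or "side" or "wrist"; returns the picture (480x640x3 uint8, red, green, blue); there is no depth.
- env.camera_params(name): a dict with "fx", "fy", "cx", "cy" (pixels), "xyz" and "orientation" of the camera in the world. Camera axes: x right, y down, z forward; pixel columns grow to the right and rows downward; lengths in mm; the calibration is good to about 2 mm. The wrist camera is an equidistant fisheye: a pixel r from the principal point sees the ray r / f radians off the axis. A picture is of the moment at which its call begins: read the wrist's pose just before it. camera_params takes no time and is no camera call; for the wrist camera it gives the pose at the moment of the call.
- env.job_done(): hands the job in, once; it reports no verdict.
Trained networks look in the newest picture that a camera, given by its name, has taken for a name from the list of things; names that differ only in an ending like _2 or _b are one class to them, and where a whole thing is asked for, a point or a joint stands for the part that bears it (a point fixed in the world has none). Each returns a list of dicts, best first, with "conf" (0 to 1); they miss things now and then, are a little off and sometimes report something else, mostly with a low value. They report only what shows in the picture. A call takes as long as a camera call.
- env.look_for(camera, label): "xyz" ([x, y, z] in mm, in world coordinates, good to about 4 mm: the middle of the surface that is visible of it).
The state is a dict: "time_s": time; "qpos": joint angles; "qvel": joint speeds; "effort": joint torques, N m; "ee_pos": TCP position; "ee_rot": TCP orientation; "force": force on the tool from outside, world axes, zero at the start; "torque": the same for the moment, N m; "gripper_width": finger opening in mm.
Only numpy, scipy, OpenCV 4.12 (cv2) and the standard library are available. Lean on these libraries where they do the work, as an engineer would, in place of code of your own. Each camera call takes 0.05 s, during which the arm holds its last target.

## Working session

There is one attempt and no reset: what is moved stays moved. The work goes in short steps, Python scripts to look and compute and a tool call to move; the robot and the scene stay as the last step left them, time stands still between calls to the robot, and variables do not carry over. Pictures are saved under pics/ and viewed, and the job is handed in when it is done.

Besides the shell and the picture viewer there is one more tool, called after "Request:" as name(argument=value, ...), one argument or row to a line, values as JSON. jog_arm: Moves the arm, as the interface text tells. Its arguments: {"type":"object","properties":{"deltas":{"type":"array"},"grip_force":{"type":"number"}},"required":["deltas"]}

```bash
mkdir -p pics; python3 - <<'E'
from workcell import env
import cv2
print(env.state(), env.nose_length)
for n in ["scene","side","wrist"]:
    print(n,env.camera_params(n))
    cv2.imwrite(f"pics/{n}0.png",env.grab_frame(n)[:,:,::-1])
E
```

```text
{'time_s': 0.0, 'qpos': array([-7.31098525e+01,  1.83511217e+01,  8.97060706e+01, -1.66660976e-04,
        7.20452084e+01, -1.14592881e+00]), 'qvel': array([-0.01492235,  0.05834676,  0.01909703,  0.03662656, -0.02049726,
       -0.01568129]), 'effort': array([-1.44159501e-03, -4.12466526e+01, -2.31971812e+01,  7.27824890e-02,
        4.57277836e-02, -1.39676872e-04]), 'ee_pos': array([ 177.88880645, -546.28442765,  230.1277502 ]), 'ee_rot': array([-1.79897617e+02, -1.88947948e-03,  1.80361262e+01]), 'force': array([0.60522922, 0.7562253 , 0.13440554]), 'torque': array([-0.03278539,  0.00726112,  0.01235208]), 'gripper_width': 90.85167188503168} 17.0
scene {'fx': 444.35326965556794, 'fy': 444.35326965556794, 'cx': 314.4503676922673, 'cy': 232.90317262500173, 'xyz': array([1265.59881705,  -11.15850598,  569.61363212]), 'orientation': array([-123.34726854,    0.300549  ,   87.98451468])}
side {'fx': 588.1829325904097, 'fy': 588.1829325904097, 'cx': 321.2589701175922, 'cy': 234.36099621422784, 'xyz': array([115.42097814, 814.69211399, 604.12602648]), 'orientation': array([-123.08281541,   -1.07760642, -157.2229849 ])}
wrist {'fx': 371.64829954431775, 'fy': 371.64829954431775, 'cx': 320.06257369504334, 'cy': 243.72237831898485, 'xyz': array([ 243.25363936, -525.9301485 ,  383.6239776 ]), 'orientation': array([ 1.65880945e+02,  1.36168786e-02, -7.20238792e+01])}
```

View pics/scene0.png

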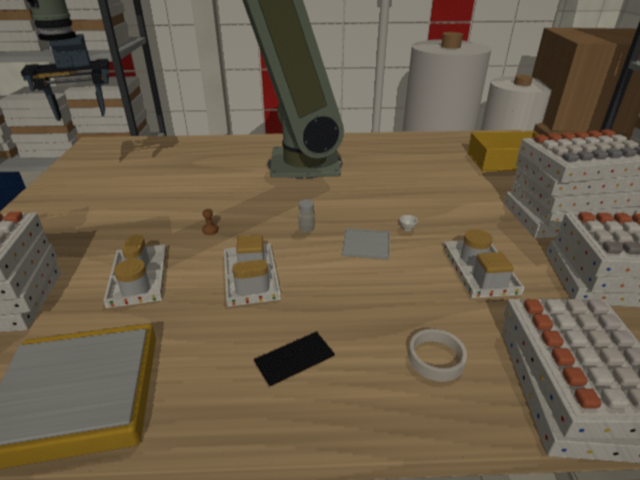

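View pics/side0.png

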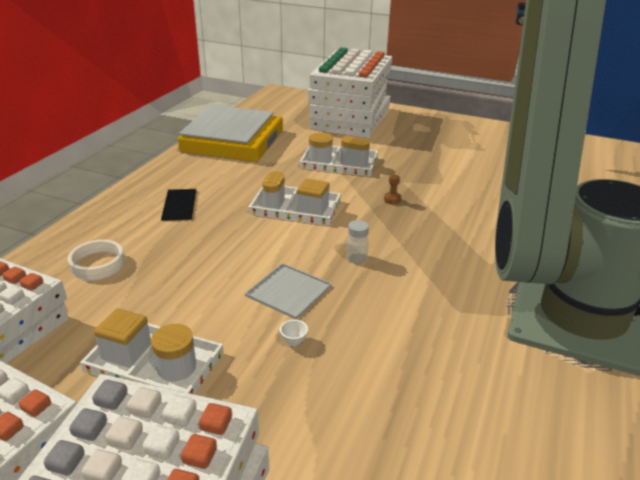

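View pics/wrist0.png

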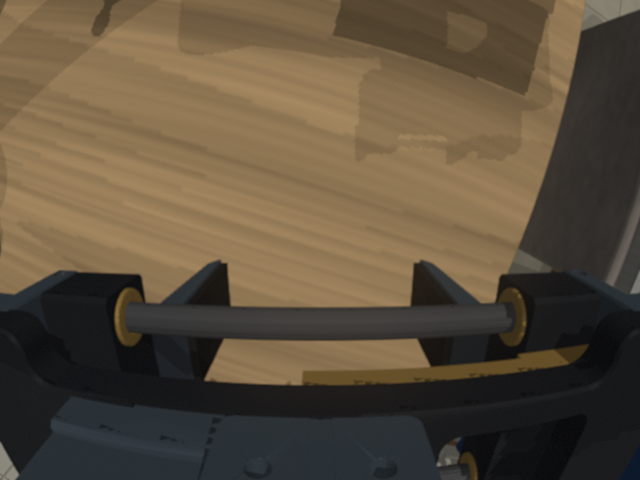

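The scene view (looking at the robot, +y to the right) shows, from left to right:
- the round carton (~(135,270)) holding the oblong tin
- the oblong carton (~(250,270)) holding the square tin
- the tray (367,243)
- the square carton (~(485,262)) holding the round tin

The stamp is at (209,222), the jar at (306,215) and the dish at (408,223).

```bash
cat > h.py <<'E'
from workcell import env
import numpy as np, cv2
from scipy.spatial.transform import Rotation as R
def ray(cp,u,v,fish=False):
    x=(u-cp['cx'])/cp['fx'];y=(v-cp['cy'])/cp['fy']
    if fish:
        r=np.hypot(x,y); d=np.array([np.sin(r)*x/r,np.sin(r)*y/r,np.cos(r)]) if r>1e-9 else np.array([0,0,1.])
    else: d=np.array([x,y,1.])
    d=R.from_euler('xyz',cp['orientation'],degrees=True).apply(d)
    return np.array(cp['xyz']),d/np.linalg.norm(d)
def atz(cp,u,v,z,fish=False):
    o,d=ray(cp,u,v,fish); return o+d*(z-o[2])/d[2]
def tri(rs):
    A=np.zeros((3,3));b=np.zeros(3)
    for o,d in rs:
        P=np.eye(3)-np.outer(d,d);A+=P;b+=P@o
    x=np.linalg.solve(A,b)
    return x,[float(np.linalg.norm((np.eye(3)-np.outer(d,d))@(x-o))) for o,d in rs]
def proj(cp,p,fish=False):
    d=R.from_euler('xyz',cp['orientation'],degrees=True).inv().apply(np.array(p)-cp['xyz'])
    if fish:
        r=np.hypot(d[0],d[1]);t=np.arctan2(r,d[2]);return cp['cx']+cp['fx']*t*d[0]/r,cp['cy']+cp['fy']*t*d[1]/r
    return cp['cx']+cp['fx']*d[0]/d[2],cp['cy']+cp['fy']*d[1]/d[2]
E
python3 - <<'E'
from h import *
np.set_printoptions(precision=1,suppress=True)
for n in ["tin_round","tin_square","tin_oblong","carton_round","carton_square","carton_oblong","spare_tray","jar","stamp","dish"]:
    for c in ["scene","side"]:
        print(n,c,[(r['xyz'],round(r['conf'],2)) for r in env.look_for(c,n)[:3]])
print(env.state()['time_s'])
a=cv2.imread('pics/scene0.png')
cv2.imwrite('pics/s_l.png',cv2.resize(a[190:310,100:290],None,fx=4,fy=4,interpolation=cv2.INTER_CUBIC))
cv2.imwrite('pics/s_r.png',cv2.resize(a[190:310,335:525],None,fx=4,fy=4,interpolation=cv2.INTER_CUBIC))
a=cv2.imread('pics/side0.png')
cv2.imwrite('pics/d_u.png',cv2.resize(a[125:225,240:400],None,fx=5,fy=5,interpolation=cv2.INTER_CUBIC))
cv2.imwrite('pics/d_l.png',cv2.resize(a[255:395,75:335],None,fx=3,fy=3,interpolation=cv2.INTER_CUBIC))
E
```

```text
tin_round scene [([528.8, 336.7, 55.2], 0.79)]
tin_round side [([505.4, 359.3, 51.7], 0.79), ([568.6, 371.4, 19.2], 0.44)]
tin_square scene [([533.2, -118.4, 60.8], 0.65)]
tin_square side [([509.7, -96.5, 42.7], 0.56), ([509.0, -340.5, 40.2], 0.5)]
tin_oblong scene [([518.0, -347.3, 64.3], 0.98), ([446.8, 131.9, 1.3], 0.73)]
tin_oblong side [([510.1, -339.8, 40.6], 0.8)]
carton_round scene [([594.8, -330.9, 16.4], 0.74)]
carton_round side [([566.7, -315.0, 15.7], 0.81), ([502.2, 358.7, 50.9], 0.32)]
carton_square scene [([606.6, 332.4, 19.1], 0.69), ([602.5, -329.4, 13.1], 0.61), ([611.7, -110.4, 13.5], 0.53)]
carton_square side [([570.3, 370.2, 17.6], 0.96)]
carton_oblong scene [([610.6, -112.2, 19.1], 0.56)]
carton_oblong side [([579.3, -89.0, 12.0], 0.78)]
spare_tray scene [([448.9, 130.1, 3.8], 0.77), ([600.6, -331.5, 13.1], 0.26), ([393.6, -223.7, 20.8], 0.24)]
spare_tray side [([443.6, 134.3, 2.1], 0.79)]
jar scene [([535.3, -116.2, 57.1], 0.66), ([391.2, -0.4, 41.0], 0.6)]
jar side [([372.4, 10.6, 41.1], 0.73)]
stamp scene [([391.5, -225.1, 17.6], 0.74)]
stamp side [([383.4, -221.3, 19.9], 0.88), ([509.9, -96.2, 41.1], 0.5)]
dish scene [([387.6, 238.1, 25.8], 0.5)]
dish side [([392.6, 227.6, 13.4], 0.8), ([442.6, 135.3, 0.5], 0.51)]
1.15
```

View pics/s_l.png

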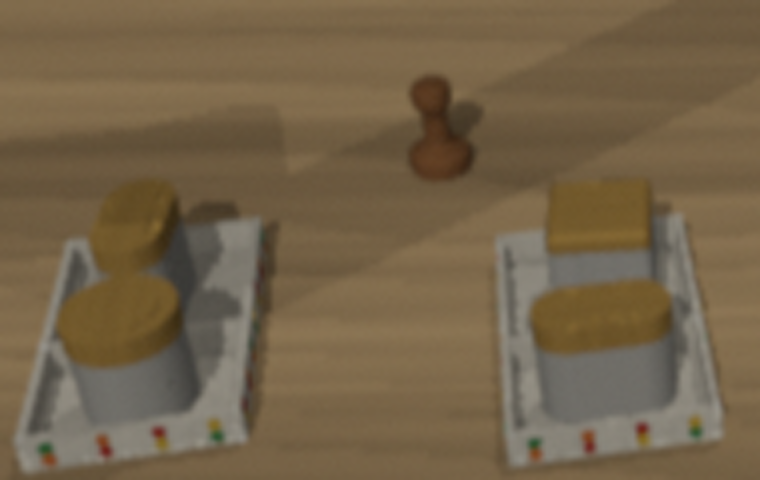

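View pics/s_r.png

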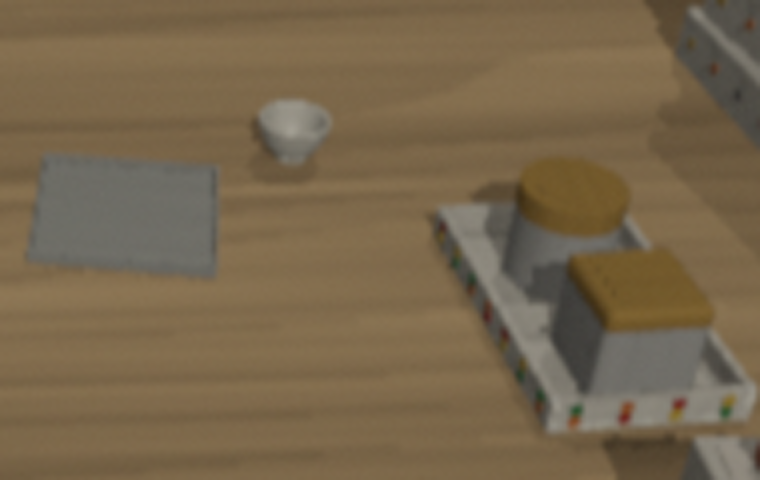

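View pics/d_u.png

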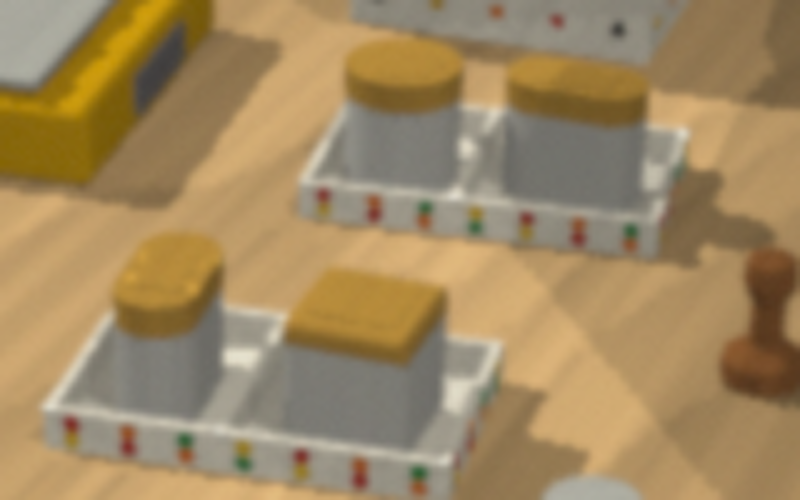

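View pics/d_l.png

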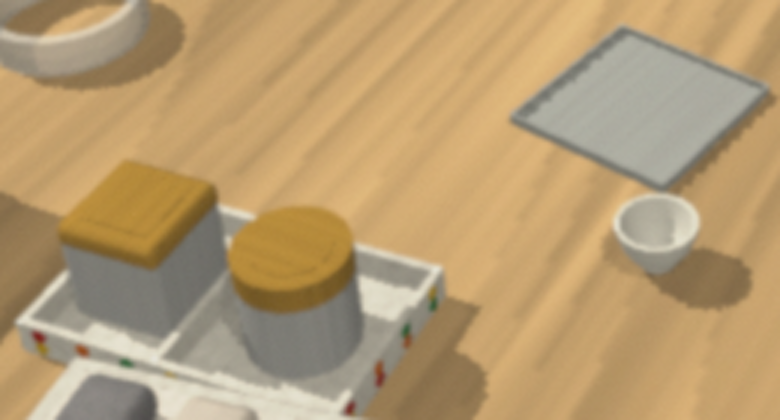

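Crops show the carton rims and lids clearly. I'll fit the carton poses to rim corners picked in both views.

```bash
cat > fit.py <<'E'
from h import *
from scipy.optimize import least_squares
np.set_printoptions(precision=1,suppress=True)
S=lambda ox,oy,k:(lambda p:(ox+(p[0]+.5)/k-.5,oy+(p[1]+.5)/k-.5))
sl=S(100,190,4);sr=S(335,190,4);du=S(240,125,5);dl=S(75,255,3)
cs,cd=env.camera_params('scene'),env.camera_params('side')
C={'--':(-47,-50),'-+':(-47,50),'+-':(117,-50),'++':(117,50)}
T={'--':(-50,-50),'-+':(-50,50),'+-':(50,-50),'++':(50,50)}
D={'carton_round':(C,sl,{'--':(70,240),'-+':(260,220),'+-':(17,440),'++':(246,432)},du,{'++':(300,185),'-+':(660,215),'--':(688,130)}),
'carton_oblong':(C,sl,{'--':(497,237),'-+':(683,217),'+-':(508,440),'++':(720,412)},du,{'++':(45,408),'-+':(448,460),'--':(500,345)}),
'carton_square':(C,sr,{'--':(437,210),'+-':(550,410),'++':(752,383)},dl,{'++':(20,323),'--':(440,270)}),
'spare_tray':(T,sr,{'--':(42,155),'-+':(217,167),'+-':(28,262),'++':(215,277)},dl,{'+-':(622,27),'--':(768,90),'-+':(662,187),'++':(512,118)})}
for n,(G,f1,p1,f2,p2) in D.items():
    def res(q):
        c,s=np.cos(q[3]),np.sin(q[3]);o=[]
        for cam,f,pp in((cs,f1,p1),(cd,f2,p2)):
            for k,p in pp.items():
                g=G[k];w=(q[0]+c*g[0]-s*g[1],q[1]+s*g[0]+c*g[1],q[2])
                o+=list(np.subtract(proj(cam,w),f(p)))
        return np.array(o)
    r=least_squares(res,[500,0,10,0])
    print(n,'xyz',r.x[:3],'yaw',np.degrees(r.x[3]),'maxres px',abs(r.fun).max())
# lids, centre of top face
L={'tin_oblong':((sl,(137,215)),(du,(578,75))),'tin_square':((sl,(600,208)),(du,(367,305))),'tin_round':((sr,(573,190)),(dl,(292,246)))}
for n,((f1,a),(f2,b)) in L.items():
    print(n,*tri([ray(cs,*f1(a)),ray(cd,*f2(b))]))
E
python3 fit.py
```

```text
carton_round xyz [ 512.3 -352.9   15.2] yaw 10.316998433640036 maxres px 4.208284024543957
carton_oblong xyz [ 518.2 -124.7   16. ] yaw 9.23270142464063 maxres px 0.936255600235711
carton_square xyz [516.  350.2  15.1] yaw 3.09118957532582 maxres px 2.2647920251530422
spare_tray xyz [448.8 130.5   1.3] yaw -10.49118647281021 maxres px 1.263763834592595
tin_oblong [ 512.  -353.9   58.9] [0.4684816562850152, 0.4684816562849744]
tin_square [ 513.7 -119.5   56.6] [0.4850606656906731, 0.4850606656906827]
tin_round [516.3 349.7  56.6] [0.41396846528402076, 0.41396846528385417]
```

```bash
cat >> h.py <<'E'
def plan(X,Y,Z,yaw,cur=None):
    "tool deltas (m,deg) from current measured (or given) pose to target"
    if cur is None:
        s=env.state(); cur=[*s['ee_pos'],s['ee_rot'][2]]
    c,s_=np.cos(np.radians(cur[3])),np.sin(np.radians(cur[3]))
    d=np.array([X,Y,Z])-cur[:3]
    return np.round([(c*d[0]+s_*d[1])/1e3,(s_*d[0]-c*d[1])/1e3,-d[2]/1e3],4), round(cur[3]-yaw,2)
E
python3 - <<'E'
from h import *
np.set_printoptions(precision=1,suppress=True)
cp=env.camera_params('wrist');s=env.state()
for z in(0,59):
    o=atz(cp,cp['cx'],cp['cy'],z,True)-s['ee_pos']; c=np.radians(18.04)
    print(z,'centre ahead',o@[np.cos(c),np.sin(c),0],o@[np.sin(c),-np.cos(c),0])
cs=env.camera_params('scene')
for p in((553,255),(586,303),(508,195)):print(p,atz(cs,*p,0))
for p in((566,212),(590,285)):print(p,atz(cs,*p,60))
print(plan(440,-365,300,10))
E
```

```text
0 centre ahead -28.256598660958563 1.0073942744246265
59 centre ahead -13.414352005376818 0.9396415856052995
(553, 255) [509.3 527.5   0. ]
(586, 303) [660.9 515.9   0. ]
(508, 195) [238.9 538.4   0. ]
(566, 212) [430.9 577.8  60. ]
(590, 285) [679.4 492.6  60. ]
(array([ 0.3, -0.1, -0.1]), np.float64(8.04))
```

```bash
python3 - <<'E'
from h import *
print(plan(465,-355,260,10))
E
```

```text
(array([ 0.3322, -0.0935, -0.029 ]), np.float64(8.04))
```

Request:
jog_arm(
  deltas=[
    [[0.01,-0.003,-0.001,0.3,0.09],[0.035,-0.01,-0.004,1,0.09],[0.07,-0.02,-0.008,2,0.09],[0.11,-0.031,-0.012,3,0.09],[0.15,-0.042,-0.016,4,0.09],[0.19,-0.053,-0.02,5,0.09],[0.23,-0.065,-0.024,6,0.09],[0.265,-0.075,-0.028,7,0.09],[0.295,-0.083,-0.03,8,0.09],[0.315,-0.089,-0.03,8,0.09],[0.327,-0.092,-0.03,8,0.09],[0.332,-0.0935,-0.03,8,0.09],[0.332,-0.0935,-0.03,8,0.09],[0.332,-0.0935,-0.03,8,0.09],[0.332,-0.0935,-0.03,8,0.09]],
  ],
  grip_force=30,
)

```text
time_s: 2.4
ee_pos: [463.7, -355.8, 260.9]
ee_rot: [180.0, 0.0, 10.0]
force: [-0.7, -0.4, -0.1]
gripper_width: 89.8
```

```bash
cat > look.py <<'E'
import sys,json
from h import *
n=sys.argv[1]
cp=env.camera_params('wrist');f=env.grab_frame('wrist')
cv2.imwrite(f'pics/{n}.png',f[:,:,::-1])
json.dump({k:(v.tolist() if hasattr(v,'tolist') else v) for k,v in cp.items()},open(f'pics/{n}.json','w'))
s=env.state();print(s['time_s'],s['ee_pos'],s['ee_rot'],s['gripper_width'],s['force'])
E
python3 look.py w1
```

```text
2.45 [ 463.70557768 -355.85031771  260.96909019] [1.79993265e+02 2.82083322e-02 9.93721596e+00] 89.97891658712064 [-0.38097105  0.16619378 -0.06641736]
```

View pics/w1.png

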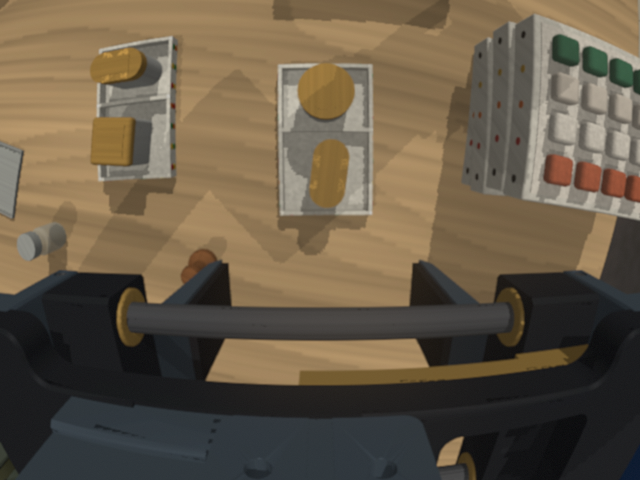

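Wrist view, with the round carton around x 278–372, y 65–215. Its oblong tin is at (328,173), and the oblong carton with the square tin is at upper left. A box stack stands to the right.

```bash
python3 - <<'E'
from h import *
import json
a=cv2.imread('pics/w1.png');cp=json.load(open('pics/w1.json'))
cv2.imwrite('pics/w1a.png',cv2.resize(a[55:225,260:390],None,fx=3.5,fy=3.5,interpolation=cv2.INTER_CUBIC))
cv2.imwrite('pics/w1b.png',cv2.resize(a[30:190,80:190],None,fx=3.5,fy=3.5,interpolation=cv2.INTER_CUBIC))
for p in((465,185),(476,55)):print(atz(cp,*p,0,True))
E
```

```text
[ 5.27827395e+02 -5.18351674e+02 -5.68434189e-14]
[ 685.33979363 -504.20697395    0.        ]
```

View pics/w1a.png

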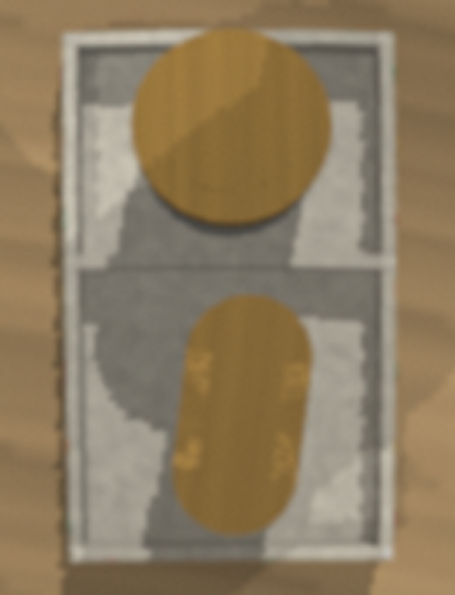

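View pics/w1b.png

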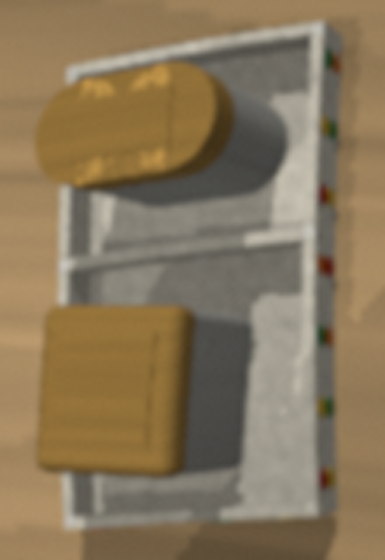

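```bash
cat > fit2.py <<'E'
from h import *
import json
from scipy.optimize import least_squares
np.set_printoptions(precision=1,suppress=True)
def S(ox,oy,k): return lambda p:(ox+(p[0]+.5)/k-.5,oy+(p[1]+.5)/k-.5)
C={'--':(-47,-50),'-+':(-47,50),'+-':(117,-50),'++':(117,50)}
T={'--':(-50,-50),'-+':(-50,50),'+-':(50,-50),'++':(50,50)}
Q={'--':(-26,-26),'-+':(-26,26),'+-':(26,-26),'++':(26,26)}
def pose(cp,f,pts,G,z):
    "rigid fit of points on plane z"
    w=np.array([atz(cp,*f(p),z,True)[:2] for p in pts.values()]);g=np.array([G[k] for k in pts],float)
    def res(q):
        c,s=np.cos(q[2]),np.sin(q[2]);return (g@np.array([[c,s],[-s,c]])+q[:2]-w).ravel()
    r=least_squares(res,[*w.mean(0),0]);return r.x[:2],np.degrees(r.x[2]),abs(r.fun).max()
E
python3 - <<'E'
from fit2 import *
cp=json.load(open('pics/w1.json'));a=S(260,55,3.5);b=S(80,30,3.5)
print('cr',pose(cp,a,{'++':(62,34),'+-':(394,32),'-+':(72,560),'--':(393,558)},C,18))
print('co',pose(cp,b,{'++':(70,72),'+-':(325,25),'-+':(67,527),'--':(328,515)},C,18))
print('sq',pose(cp,b,{'++':(48,310),'+-':(192,308),'-+':(38,472),'--':(190,472)},Q,59))
e=[atz(cp,*a(p),59,True) for p in((250,294),(235,535),(250,357),(235,472),(242,414))]
print('ob',e, np.linalg.norm(e[0]-e[1]),np.degrees(np.arctan2(*(e[2]-e[3])[1::-1])))
cs,cd=env.camera_params('scene'),env.camera_params('side')
print(tri([ray(cp,*a((242,414)),True),ray(cs,*S(100,190,4)((137,215)))]))
print(tri([ray(cp,*b((117,390)),True),ray(cs,*S(100,190,4)((600,208))),ray(cd,*S(240,125,5)((367,305)))]))
E
```

```text
cr (array([ 512.7, -354.6]), np.float64(10.418345112229785), np.float64(0.35261862403183386))
co (array([ 518.2, -128.7]), np.float64(9.67948648400729), np.float64(1.690970189423922))
sq (array([ 515.5, -125.6]), np.float64(4.968428840933981), np.float64(2.464868394476241))
ob [array([ 545.9, -353. ,   59. ]), array([ 479.9, -360.5,   59. ]), array([ 528.9, -356. ,   59. ]), array([ 497.1, -357.5,   59. ]), array([ 513.2, -356.6,   59. ])] 66.37197781635102 2.676398826445942
(array([ 512.5, -355.2,   58.4]), [1.5396794982626776, 1.5396794982626814])
(array([ 514.4, -121.7,   55.1]), [2.649119913272709, 2.7071169097993324, 0.5046914840457523])
```

```bash
python3 - <<'E'
from h import *
print(plan(465,-127,240,7))
E
```

```text
(array([ 0.0408, -0.2252,  0.021 ]), np.float64(2.94))
```

Request:
jog_arm(
  deltas=[
    [[0.002,-0.01,0.001,0.3,0.09],[0.007,-0.035,0.004,1,0.09],[0.013,-0.07,0.008,2,0.09],[0.02,-0.11,0.012,3,0.09],[0.027,-0.15,0.016,3,0.09],[0.034,-0.185,0.02,3,0.09],[0.038,-0.21,0.021,3,0.09],[0.041,-0.222,0.021,3,0.09],[0.041,-0.225,0.021,3,0.09],[0.041,-0.225,0.021,3,0.09],[0.041,-0.225,0.021,3,0.09],[0.041,-0.225,0.021,3,0.09]],
  ],
)

```text
time_s: 3.45
ee_pos: [466.1, -127.7, 240.0]
ee_rot: [180.0, -0.0, 6.9]
force: [-0.2, 0.1, -0.1]
gripper_width: 89.9
```

```bash
python3 look.py w2; python3 - <<'E'
import cv2
a=cv2.imread('pics/w2.png')
cv2.imwrite('pics/w2a.png',cv2.resize(a[40:230,250:400],None,fx=3,fy=3,interpolation=cv2.INTER_CUBIC))
E
```

```text
3.5 [ 466.07207161 -127.63441327  239.94372182] [ 1.79970380e+02 -4.51084230e-03  6.93105397e+00] 89.93720021983923 [ 0.17381925 -0.53362683 -0.38805092]
```

View pics/w2.png

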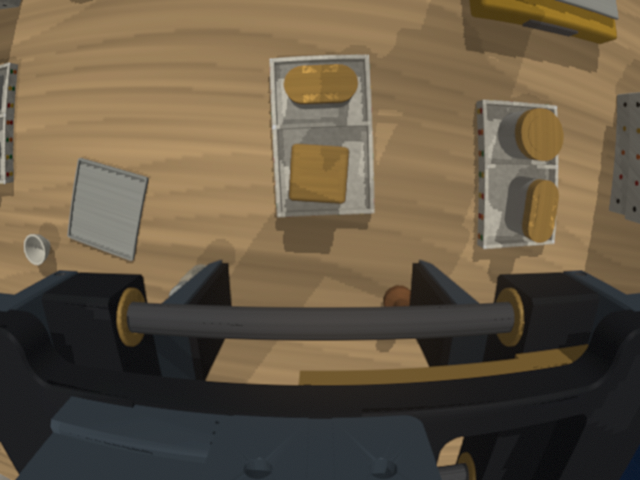

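View pics/w2a.png

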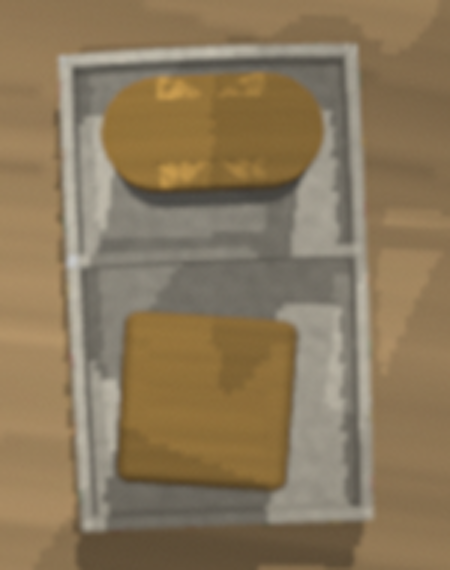

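Wrist view over the oblong carton: the square tin is at (319,173), slightly turned, and the tray is at (108,208).

```bash
python3 - <<'E'
from fit2 import *
cp=json.load(open('pics/w2.json'));a=S(250,40,3)
print('co',pose(cp,a,{'++':(59,58),'+-':(356,45),'-+':(82,530),'--':(372,518)},C,18))
r=pose(cp,a,{'++':(126,312),'+-':(298,322),'-+':(117,482),'--':(286,490)},Q,59);print('sq',r)
print('tray',pose(cp,lambda p:p,{'++':(82,158),'+-':(149,177),'-+':(69,238),'--':(132,261)},T,6))
print(plan(r[0][0],r[0][1],120,r[1]),plan(r[0][0],r[0][1],41,r[1]))
c1=json.load(open('pics/w1.json'))
print(tri([ray(cp,*a((207,401)),True),ray(c1,*S(80,30,3.5)((117,390)),True)]))
E
```

```text
co (array([ 518.2, -126.1]), np.float64(9.276915824682012), np.float64(0.7057238366784304))
sq (array([ 515.2, -121.5]), np.float64(3.561388184649701), np.float64(0.6243346861313057))
tray (array([449.2, 125.4]), np.float64(-11.124140121288455), np.float64(2.6142496794589647))
(array([ 0. , -0. ,  0.1]), np.float64(3.37)) (array([ 0. , -0. ,  0.2]), np.float64(3.37))
(array([ 515. , -121.6,   50.3]), [0.1866966393077358, 0.18669663930785899])
```

Request:
jog_arm(
  deltas=[
    [[0.012,0,0.005,1,0.09],[0.03,0,0.02,2,0.09],[0.045,0,0.045,3.4,0.09],[0.0495,0,0.075,3.4,0.09],[0.0495,0,0.105,3.4,0.09],[0.0495,0,0.135,3.4,0.09],[0.0495,0,0.16,3.4,0.09],[0.0495,0,0.18,3.4,0.09],[0.0495,0,0.192,3.4,0.09],[0.0495,0,0.198,3.4,0.09],[0.0495,0,0.198,3.4,0.09],[0.0495,0,0.198,3.4,0.09]],
  ],
)

```text
time_s: 4.5
ee_pos: [515.5, -121.0, 42.2]
ee_rot: [180.0, -0.0, 3.6]
force: [-0.2, 0.4, 0.6]
gripper_width: 90.2
```

```bash
python3 look.py w3
```

```text
4.55 [ 515.855286   -120.94770734   42.7137834 ] [ 1.79962759e+02 -9.70979749e-02  3.59305172e+00] 90.19755638662787 [0.77958801 0.34460244 0.20967408]
```

View pics/w3.png

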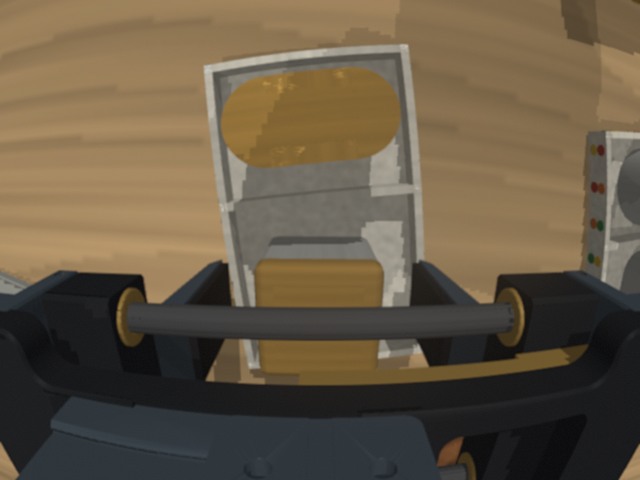

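The tin sits square between the fingers at (320,315). I'll close on it.

Request:
jog_arm(
  deltas=[
    [[0,0,0,0,0.07],[0,0,0,0,0.06],[0,0,0,0,0.055],[0,0,0,0,0.05],[0,0,0,0,0.045],[0,0,0,0,0.045],[0,0,0,0,0.045],[0,0,0,0,0.045],[0,0,0,0,0.045],[0,0,0,0,0.045]],
  ],
  grip_force=30,
)

```text
time_s: 5.38
ee_pos: [515.1, -120.3, 42.1]
ee_rot: [180.0, -0.0, 3.6]
force: [-0.2, -0.0, 2.8]
gripper_width: 51.8
```

Request:
jog_arm(
  deltas=[
    [[0,0,-0.003,0,0.045],[0,0,-0.012,0,0.045],[0,0,-0.03,0,0.045],[0,0,-0.05,0,0.045],[0,0,-0.075,0,0.045],[-0.002,-0.008,-0.095,0,0.045],[-0.005,-0.025,-0.107,1,0.045],[-0.01,-0.05,-0.11,3,0.045],[-0.016,-0.08,-0.11,5,0.045],[-0.022,-0.11,-0.11,7,0.045],[-0.028,-0.14,-0.11,9,0.045],[-0.034,-0.17,-0.11,11,0.045],[-0.04,-0.2,-0.11,13,0.045],[-0.045,-0.225,-0.11,14,0.045],[-0.0485,-0.243,-0.11,14,0.045],[-0.0503,-0.252,-0.11,14,0.045],[-0.0503,-0.253,-0.11,14,0.045],[-0.0503,-0.253,-0.11,14,0.045]],
  ],
)

```text
time_s: 6.88
ee_pos: [448.9, 128.8, 152.1]
ee_rot: [180.0, -0.0, -10.3]
force: [0.5, -0.2, -1.5]
gripper_width: 51.9
```

```bash
python3 look.py w4; python3 -c "
from h import *
cv2.imwrite('pics/sc4.png',env.grab_frame('scene')[:,:,::-1])"
```

```text
6.9333 [449.05858953 128.39897514 152.06258527] [ 1.79968120e+02 -2.43496267e-02 -1.03620541e+01] 51.75698366561375 [ 0.62877762  0.34371284 -1.65488192]
```

View pics/w4.png

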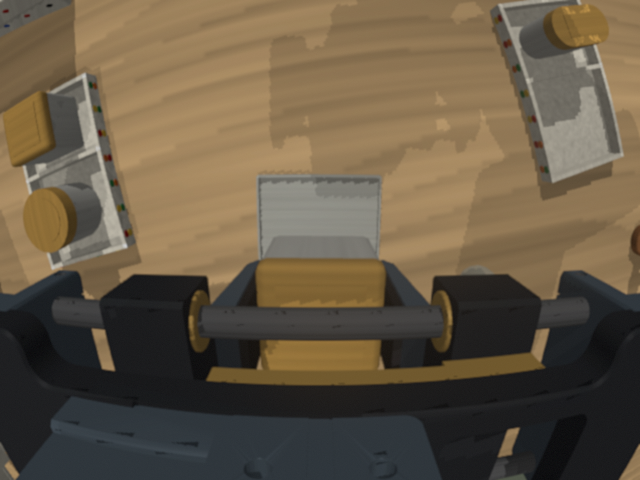

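View pics/sc4.png

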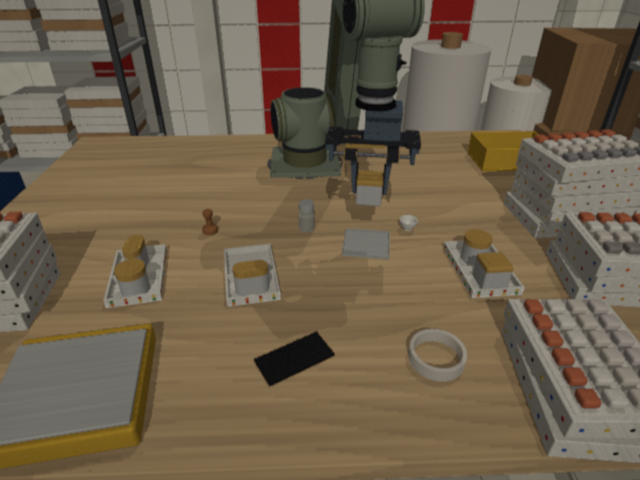

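The tin is held level, and the tray's far rim shows at (259,175)–(381,177). I'll check the tray's centre from those corners.

```bash
python3 - <<'E'
from fit2 import *
cp=json.load(open('pics/w4.json'))
print('tray',pose(cp,lambda p:p,{'++':(259,174),'+-':(381,176)},T,6))
# square carton rough: right wall corners +x-y (92,75), -x-y (132,246), -x+y (52,268)
print('csq',pose(cp,lambda p:p,{'+-':(92,75),'--':(132,246),'-+':(52,268)},C,18))
print(json.dumps(cp['xyz']))
E
```

```text
tray (array([449.9, 128.7]), np.float64(-11.315274484243776), np.float64(0.5689787900896306))
csq (array([516.3, 344.2]), np.float64(1.3530247841732261), np.float64(3.4496640887139165))
[516.3905495243796, 116.09455976879644, 305.5819143038198]
```

Request:
jog_arm(
  deltas=[
    [[0,0,0.004,0,0.045],[0,0,0.015,0,0.045],[0,0,0.032,0,0.045],[0,0,0.052,0,0.045],[0,0,0.072,0,0.045],[0,0,0.088,0,0.045],[0,0,0.098,0,0.045],[0,0,0.104,0,0.045],[0,0,0.108,0,0.045],[0,0,0.1105,0,0.045],[0,0,0.1105,0,0.045],[0,0,0.1105,0,0.045]],
  ],
)

```text
time_s: 7.98
ee_pos: [449.3, 129.0, 41.9]
ee_rot: [-180.0, -0.1, -10.4]
force: [0.2, 0.2, -1.0]
gripper_width: 51.9
```

Request:
jog_arm(
  deltas=[
    [[0,0,0.0008,0,0.052],[0,0,0.0008,0,0.056],[0,0,0.0008,0,0.062],[0,0,0.0008,0,0.075],[0,0,0.0008,0,0.088],[0,0,0.0008,0,0.088],[0,0,0.0008,0,0.088]],
  ],
)

```text
time_s: 8.57
ee_pos: [448.9, 129.0, 40.7]
ee_rot: [180.0, -0.0, -10.4]
force: [0.8, -0.4, -0.1]
gripper_width: 85.5
```

```bash
python3 look.py w5
```

```text
8.6167 [448.82812726 128.99889885  40.65958901] [ 1.79996821e+02 -6.30304226e-03 -1.03622709e+01] 87.04452930722968 [-0.17922626 -0.22401686 -0.08331185]
```

View pics/w5.png

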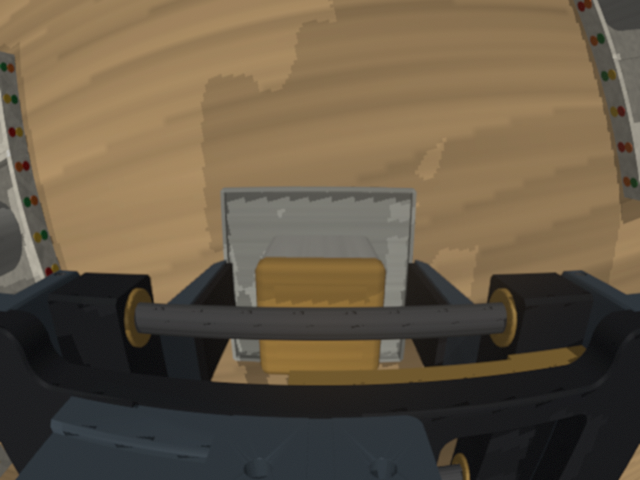

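The square tin stands released in the middle of the tray. Next I go up and over to the oblong tin.

Request:
jog_arm(
  deltas=[
    [[0,0,-0.01,0,0.088],[0,0,-0.035,0,0.088],[0,0,-0.065,0,0.088],[0,0,-0.09,0,0.088],[0.003,0.01,-0.105,-1,0.088],[0.01,0.03,-0.11,-2,0.088],[0.02,0.06,-0.11,-4,0.088],[0.031,0.095,-0.11,-6,0.088],[0.042,0.13,-0.11,-8,0.088],[0.055,0.17,-0.11,-10,0.088],[0.068,0.21,-0.11,-12,0.088],[0.081,0.25,-0.11,-14,0.088],[0.094,0.29,-0.11,-15,0.088],[0.107,0.33,-0.11,-15,0.088],[0.12,0.37,-0.11,-15,0.088],[0.131,0.405,-0.11,-15,0.088],[0.14,0.435,-0.11,-15,0.088],[0.147,0.455,-0.11,-15,0.088],[0.1503,0.466,-0.11,-15,0.088],[0.1503,0.466,-0.11,-15,0.088]],
  ],
)

```text
time_s: 10.28
ee_pos: [512.8, -358.4, 150.1]
ee_rot: [180.0, 0.0, 4.5]
force: [0.3, 0.3, -0.3]
gripper_width: 87.9
```

```bash
python3 look.py w6
```

```text
10.3333 [ 512.51047642 -356.54475586  150.16155003] [-1.79940875e+02  3.72584147e-02  4.56273694e+00] 87.78754080726773 [-1.01349435  0.42762355 -0.3671462 ]
```

View pics/w6.png

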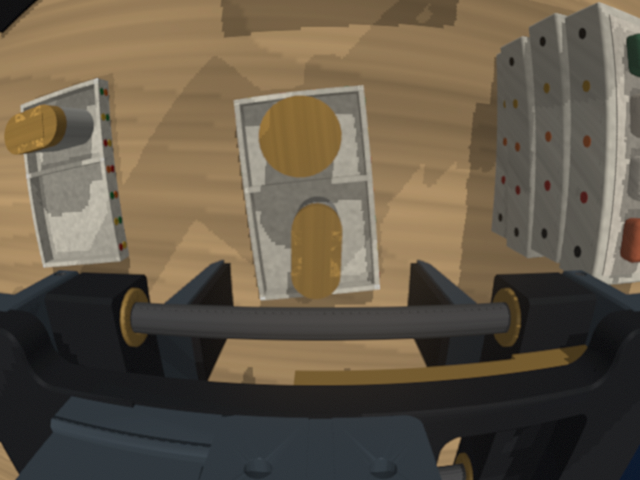

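The oblong tin (316,250) is aligned with the jaws and centred. I'll descend and grip.

Request:
jog_arm(
  deltas=[
    [[0,0,0.01,0,0.088],[0,0,0.03,0,0.088],[0,0,0.055,0,0.088],[0,0,0.078,0,0.08],[0,0,0.095,0,0.08],[0,0,0.105,0,0.08],[0,0,0.108,0,0.075],[0,0,0.108,0,0.06],[0,0,0.108,0,0.05],[0,0,0.108,0,0.042],[0,0,0.108,0,0.037],[0,0,0.108,0,0.033],[0,0,0.108,0,0.028],[0,0,0.108,0,0.028],[0,0,0.108,0,0.028],[0,0,0.108,0,0.028],[0,0,0.108,0,0.028],[0,0,0.108,0,0.028]],
  ],
  grip_force=30,
)

```text
time_s: 11.83
ee_pos: [512.9, -356.6, 43.1]
ee_rot: [180.0, -0.0, 4.6]
force: [-0.1, 1.7, 3.5]
gripper_width: 33.6
```

```bash
python3 look.py w7
```

```text
11.8833 [ 512.93075668 -356.54128628   43.09439358] [ 1.79979747e+02 -1.86001807e-02  4.63074343e+00] 34.03380357243611 [-1.17895567  0.74108325  5.83264904]
```

View pics/w7.png

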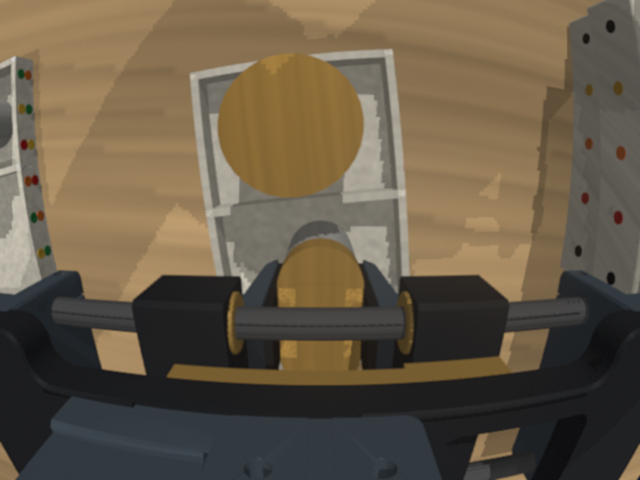

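Request:
jog_arm(
  deltas=[
    [[0,0,-0.003,0,0.028],[0,0,-0.012,0,0.028],[0,0,-0.03,0,0.028],[0,0,-0.05,0,0.028],[0,0,-0.07,0,0.028],[0.001,-0.006,-0.085,0,0.028],[0.003,-0.022,-0.092,0,0.028],[0.005,-0.047,-0.095,-1,0.028],[0.008,-0.077,-0.095,-2,0.028],[0.011,-0.107,-0.095,-3,0.028],[0.014,-0.137,-0.095,-4,0.028],[0.017,-0.167,-0.095,-4.7,0.028],[0.02,-0.195,-0.095,-4.7,0.028],[0.022,-0.215,-0.095,-4.7,0.028],[0.0235,-0.226,-0.095,-4.7,0.028],[0.0239,-0.2293,-0.095,-4.7,0.028],[0.0239,-0.2293,-0.095,-4.7,0.028],[0.0239,-0.2293,-0.095,-4.7,0.028]],
  ],
)

```text
time_s: 13.38
ee_pos: [518.2, -126.5, 137.5]
ee_rot: [180.0, 0.0, 9.3]
force: [0.3, -0.1, -1.2]
gripper_width: 34.1
```

```bash
python3 look.py w8
```

```text
13.4333 [ 518.18641026 -126.80675308  137.55710693] [1.79968874e+02 3.79249456e-03 9.29563941e+00] 33.85585710721042 [-0.74337157 -0.17360604 -1.22038559]
```

View pics/w8.png

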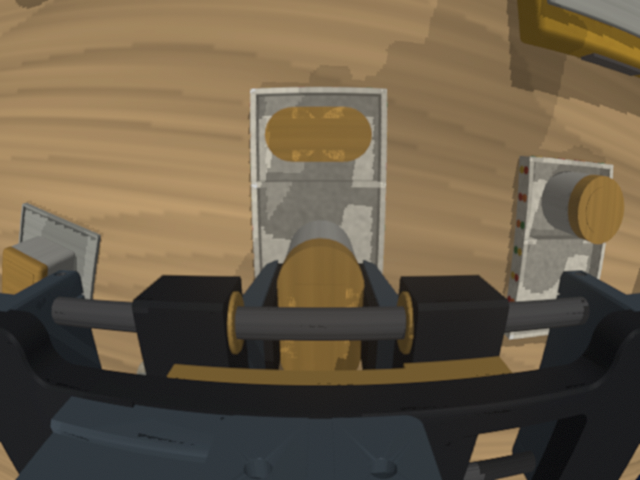

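```bash
python3 - <<'E'
from fit2 import *
cp=json.load(open('pics/w8.json'))
print(atz(cp,320,239,153.5,True))
print('co',pose(cp,lambda p:p,{'++':(251,90),'+-':(386,89)},C,18),'div',atz(cp,318,184,18,True))
E
```

```text
[ 553.6 -121.4  153.5]
co (array([ 517.5, -127.2]), np.float64(9.669781172382383), np.float64(0.6006700939227585)) div [ 562.6 -118.6   18. ]
```

Request:
jog_arm(
  deltas=[
    [[-0.0015,0,0.004,0,0.028],[-0.0025,0,0.015,0,0.028],[-0.0025,0,0.03,0,0.028],[-0.0025,0,0.048,0,0.028],[-0.0025,0,0.064,0,0.028],[-0.0025,0,0.077,0,0.028],[-0.0025,0,0.085,0,0.028],[-0.0025,0,0.09,0,0.028],[-0.0025,0,0.093,0,0.028],[-0.0025,0,0.0943,0,0.028],[-0.0025,0,0.0943,0,0.028],[-0.0025,0,0.0943,0,0.028]],
  ],
)

```text
time_s: 14.43
ee_pos: [516.1, -126.6, 43.9]
ee_rot: [180.0, -0.1, 9.3]
force: [0.1, -0.9, -1.7]
gripper_width: 34.3
```

Request:
jog_arm(
  deltas=[
    [[0,0,0.0007,0,0.028],[0,0,0.001,0,0.028],[0,0,0.001,0,0.034],[0,0,0.001,0,0.038],[0,0,0.001,0,0.045],[0,0,0.001,0,0.06],[0,0,0.001,0,0.07],[0,0,0.001,0,0.07]],
  ],
)

```text
time_s: 15.1
ee_pos: [515.6, -126.4, 42.3]
ee_rot: [180.0, 0.0, 9.3]
force: [-0.4, -0.2, -0.1]
gripper_width: 62.0
```

```bash
python3 look.py w9
```

```text
15.15 [ 515.63868697 -126.34525687   42.28307188] [1.79997181e+02 3.96060784e-03 9.34023956e+00] 65.5169225291412 [ 0.3782347  -0.47537757  0.11708946]
```

View pics/w9.png

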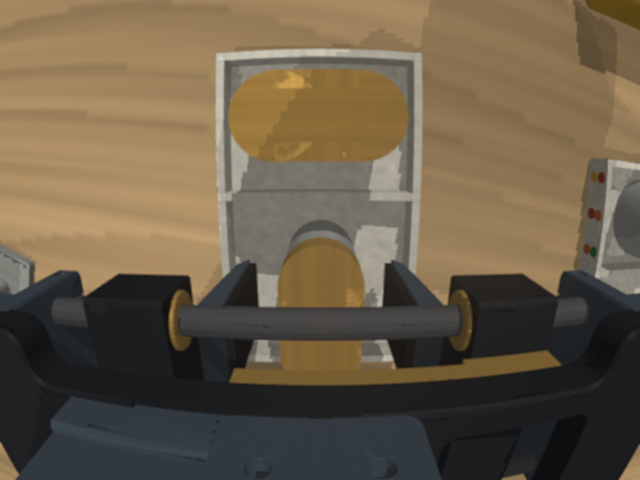

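The oblong tin stands in its carton, released. Next is the round tin.

Request:
jog_arm(
  deltas=[
    [[0,0,-0.01,0,0.07],[0,0,-0.035,0,0.08],[0,0,-0.065,0,0.088],[0,0,-0.095,0,0.088],[0.001,-0.01,-0.12,0,0.088],[0.002,-0.03,-0.133,1,0.088],[0.004,-0.06,-0.138,2,0.088],[0.006,-0.097,-0.138,3,0.088],[0.008,-0.135,-0.138,4,0.088],[0.01,-0.173,-0.138,5,0.088],[0.012,-0.211,-0.138,6,0.088],[0.014,-0.249,-0.138,6.3,0.088],[0.017,-0.287,-0.138,6.3,0.088],[0.019,-0.325,-0.138,6.3,0.088],[0.021,-0.363,-0.138,6.3,0.088],[0.023,-0.4,-0.138,6.3,0.088],[0.025,-0.433,-0.138,6.3,0.088],[0.0265,-0.46,-0.138,6.3,0.088],[0.0274,-0.475,-0.138,6.3,0.088],[0.0274,-0.478,-0.138,6.3,0.088]],
  ],
)

```text
time_s: 16.82
ee_pos: [464.8, 352.0, 180.6]
ee_rot: [-180.0, -0.0, 3.2]
force: [0.3, 1.1, -0.2]
gripper_width: 87.8
```

Request:
jog_arm(
  deltas=[
    [[0,0,0,0,0.088],[0,0,0,0,0.088],[0,0,0,0,0.088]],
  ],
)

```text
time_s: 17.07
ee_pos: [465.4, 348.1, 180.4]
ee_rot: [179.9, 0.0, 2.9]
force: [0.2, -0.3, -0.3]
gripper_width: 87.8
```

```bash
python3 look.py w10
```

```text
17.1167 [465.43178786 348.17315116 180.50475861] [1.79964590e+02 3.41532111e-03 2.93562345e+00] 87.57370345324313 [ 1.12018037 -0.98477451 -0.20458589]
```

View pics/w10.png

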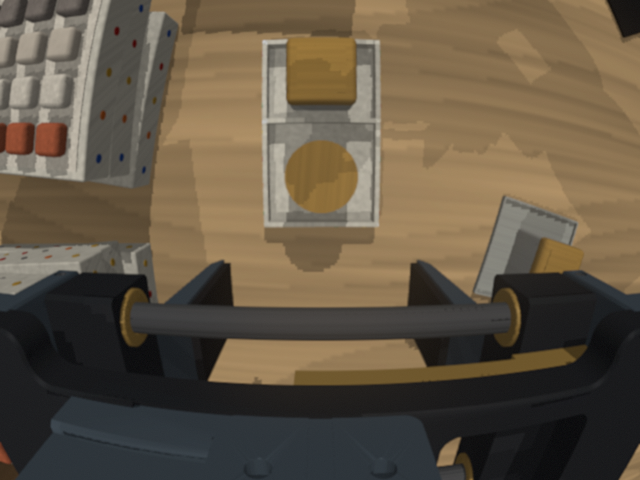

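The round tin's lid is centred at (321,177), the carton corners are at (263,41) to (379,227), and the boxes stand well to the left.

```bash
python3 - <<'E'
from fit2 import *
cp=json.load(open('pics/w10.json'))
f=lambda p:p
print('csq',pose(cp,f,{'++':(263,41),'+-':(380,41),'-+':(264,227),'--':(379,227)},C,18))
print([atz(cp,*p,59,True) for p in((321.3,176.5),(285,177),(358,177),(321,140),(321,213))])
print('boxes',atz(cp,133,186,0,True),atz(cp,150,300,0,True),atz(cp,147,245,80,True))
cd=env.camera_params('side');cs=env.camera_params('scene')
print(tri([ray(cp,321.3,176.5,True),ray(cs,*S(335,190,4)((573,190))),ray(cd,*S(75,255,3)((292,246)))]))
a,b=plan(515,349,150,3);print([float(x) for x in a],b)
E
```

```text
csq (array([516.3, 348.4]), np.float64(2.9069839097564496), np.float64(0.46317056131215395))
[array([516. , 348.8,  59. ]), array([514.5, 375.6,  59. ]), array([517.2, 321.7,  59. ]), array([543. , 350.4,  59. ]), array([488.7, 347.7,  59. ])]
boxes [499.2 532.2   0. ] [380.6 521.2   0. ] [462.7 478.8  80. ]
(array([516.2, 349.4,  56.5]), [0.6478334286238462, 0.7423259112846357, 0.10471386672689569])
[0.0495, 0.0017, 0.0305] -0.06
```

Request:
jog_arm(
  deltas=[
    [[0.012,0.0005,0.005,0,0.088],[0.03,0.001,0.02,0,0.088],[0.045,0.002,0.045,0,0.088],[0.0506,0.002,0.073,0,0.088],[0.0506,0.002,0.098,0,0.088],[0.0506,0.002,0.118,0,0.088],[0.0506,0.002,0.132,0,0.088],[0.0506,0.002,0.138,0,0.088],[0.0506,0.002,0.138,0,0.08],[0.0506,0.002,0.138,0,0.07],[0.0506,0.002,0.138,0,0.062],[0.0506,0.002,0.138,0,0.057],[0.0506,0.002,0.138,0,0.053],[0.0506,0.002,0.138,0,0.048],[0.0506,0.002,0.138,0,0.048],[0.0506,0.002,0.138,0,0.048],[0.0506,0.002,0.138,0,0.048],[0.0506,0.002,0.138,0,0.048],[0.0506,0.002,0.138,0,0.048]],
  ],
  grip_force=35,
)

```text
time_s: 18.7
ee_pos: [516.2, 350.6, 43.3]
ee_rot: [-180.0, -0.1, 3.0]
force: [0.2, -0.9, 5.6]
gripper_width: 53.8
```

```bash
python3 look.py w11
```

```text
18.75 [516.22346143 350.64413976  43.30043706] [-1.79969504e+02 -8.04568466e-02  3.04343577e+00] 53.562948629662024 [-0.42379334 -0.08991628  6.20733735]
```

View pics/w11.png

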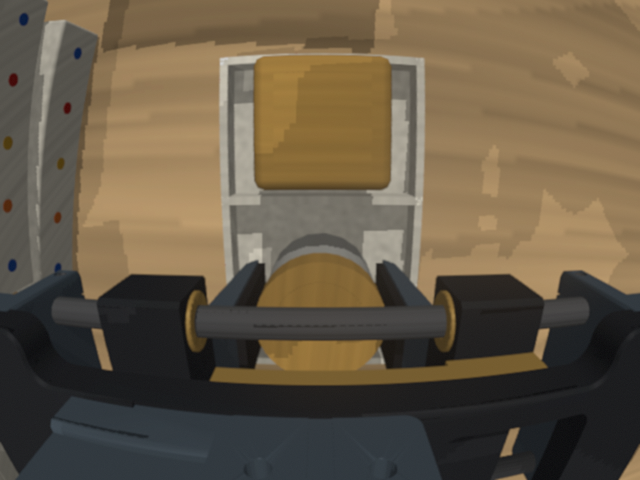

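Request:
jog_arm(
  deltas=[
    [[0,0,-0.003,0,0.048],[0,0,-0.012,0,0.048],[0,0,-0.03,0,0.048],[0,0,-0.05,0,0.048],[0,0,-0.07,0,0.048],[0,0.003,-0.088,0,0.048],[0,0.012,-0.1,0,0.048],[-0.001,0.03,-0.106,0,0.048],[-0.003,0.055,-0.108,0,0.048],[-0.005,0.085,-0.108,0,0.048],[-0.007,0.115,-0.108,0,0.048],[-0.008,0.145,-0.108,0,0.048],[-0.01,0.175,-0.108,0,0.048],[-0.012,0.205,-0.108,0,0.048],[-0.014,0.235,-0.108,0,0.048],[-0.015,0.265,-0.108,0,0.048],[-0.017,0.29,-0.108,0,0.048],[-0.018,0.31,-0.108,0,0.048],[-0.019,0.322,-0.108,0,0.048],[-0.019,0.328,-0.108,0,0.048]],
  ],
)

```text
time_s: 20.42
ee_pos: [513.5, 20.2, 150.2]
ee_rot: [180.0, 0.1, 2.9]
force: [0.2, -0.8, -1.3]
gripper_width: 53.3
```

```bash
python3 look.py w12; python3 - <<'E'
from h import *
a,b=plan(512.7,-354.6,152,10.4);print([float(x) for x in a],b)
E
```

```text
20.4667 [513.89569357  20.2317738  150.29669982] [1.79966443e+02 2.40377076e-02 2.94353173e+00] 53.60549724443358 [ 0.47243247 -1.34344462 -1.98114399]
[-0.0204, 0.3743, -0.0017] -7.46
```

View pics/w12.png

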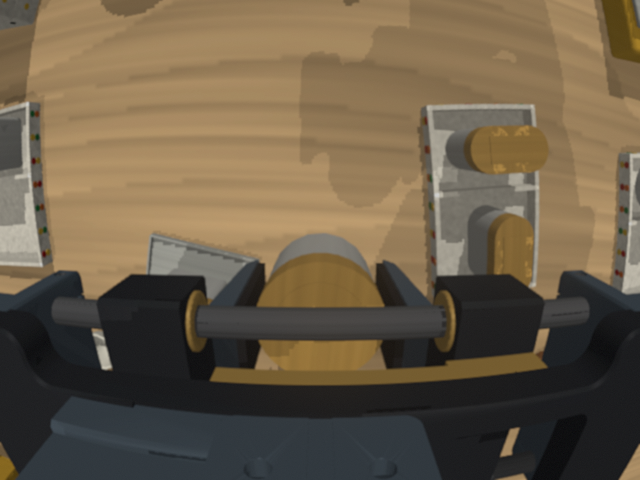

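The tin is held upright. I'll continue to the round carton.

Request:
jog_arm(
  deltas=[
    [[0,0.004,0,0,0.048],[-0.001,0.015,0,-0.5,0.048],[-0.002,0.035,0,-1.5,0.048],[-0.003,0.062,0,-2.5,0.048],[-0.005,0.092,0,-3.5,0.048],[-0.007,0.122,0,-4.5,0.048],[-0.008,0.152,0,-5.5,0.048],[-0.01,0.182,0,-6.5,0.048],[-0.012,0.212,0,-7.4,0.048],[-0.013,0.242,0,-7.4,0.048],[-0.015,0.272,0,-7.4,0.048],[-0.016,0.3,0,-7.4,0.048],[-0.018,0.325,0,-7.4,0.048],[-0.019,0.346,0,-7.4,0.048],[-0.02,0.361,0,-7.4,0.048],[-0.0204,0.37,0,-7.4,0.048],[-0.0204,0.3743,0,-7.4,0.048],[-0.0204,0.3743,0,-7.4,0.048],[-0.0204,0.3743,0,-7.4,0.048]],
  ],
)

```text
time_s: 22.05
ee_pos: [513.8, -351.9, 150.2]
ee_rot: [-179.9, 0.0, 10.5]
force: [-0.2, 0.1, -1.6]
gripper_width: 53.6
```

```bash
python3 look.py w13
```

```text
22.1 [ 513.75430158 -351.71317241  150.31452086] [-1.79951959e+02  9.97757064e-03  1.04917092e+01] 53.29323536319706 [ 0.2078661  -0.59656856 -1.02361336]
```

View pics/w13.png

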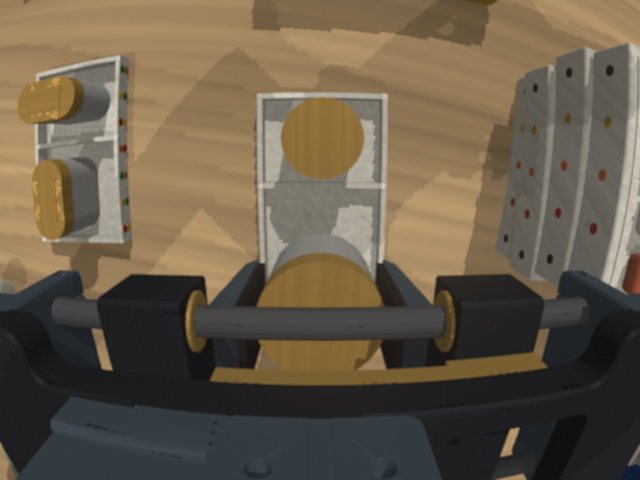

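Aligned with the round carton (257–386 px). I'll lower it.

Request:
jog_arm(
  deltas=[
    [[0,0.001,0.004,0,0.048],[0,0.002,0.015,0,0.048],[0,0.002,0.032,0,0.048],[0,0.002,0.052,0,0.048],[0,0.002,0.072,0,0.048],[0,0.002,0.087,0,0.048],[0,0.002,0.096,0,0.048],[0,0.002,0.102,0,0.048],[0,0.002,0.105,0,0.048],[0,0.002,0.1065,0,0.048],[0,0.002,0.1065,0,0.048],[0,0.002,0.1065,0,0.048]],
  ],
)

```text
time_s: 23.1
ee_pos: [514.5, -355.3, 44.7]
ee_rot: [179.9, -0.1, 10.4]
force: [-0.8, 0.2, -1.1]
gripper_width: 53.7
```

Request:
jog_arm(
  deltas=[
    [[0,0,0.0007,0,0.048],[0,0,0.0013,0,0.048],[0,0,0.0013,0,0.048],[0,0,0.0013,0,0.054],[0,0,0.0013,0,0.058],[0,0,0.0013,0,0.065],[0,0,0.0013,0,0.08],[0,0,0.0013,0,0.088],[0,0,0.0013,0,0.088]],
  ],
)

```text
time_s: 23.85
ee_pos: [514.0, -354.9, 42.5]
ee_rot: [-180.0, 0.0, 10.4]
force: [1.2, 0.7, 0.4]
gripper_width: 82.1
```

```bash
python3 look.py w14; python3 - <<'E'
from h import *
a,b=plan(449,129,150,-10.4);print([float(x) for x in a],b)
E
```

```text
23.9 [ 513.98705674 -354.91994855   42.50094824] [1.79998498e+02 4.89499464e-03 1.04377985e+01] 85.52770048190601 [-0.47574669  0.36434958  0.69138374]
[0.0238, -0.4877, -0.1075] 20.84
```

View pics/w14.png

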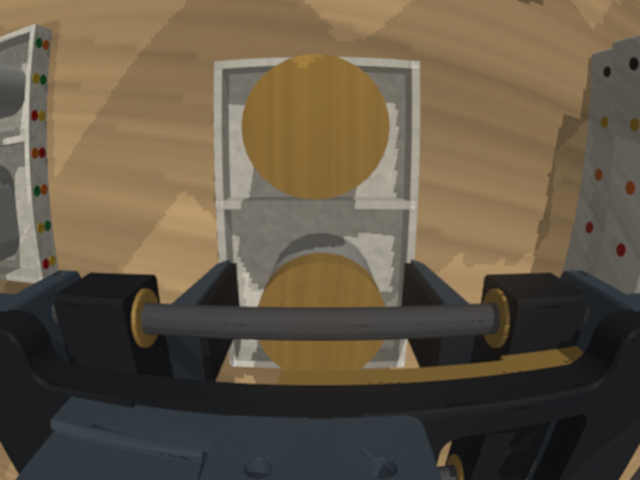

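The round tin stands in its carton. Now back to the tray for the square tin.

Request:
jog_arm(
  deltas=[
    [[0,0,-0.01,0,0.09],[0,0,-0.035,0,0.09],[0,0,-0.065,0,0.09],[0,0,-0.09,0,0.09],[0.0005,-0.01,-0.103,1,0.09],[0.001,-0.03,-0.1075,2,0.09],[0.003,-0.06,-0.1075,4,0.09],[0.005,-0.097,-0.1075,6,0.09],[0.007,-0.135,-0.1075,8,0.09],[0.0085,-0.174,-0.1075,10,0.09],[0.01,-0.213,-0.1075,12,0.09],[0.012,-0.252,-0.1075,14,0.09],[0.014,-0.291,-0.1075,16,0.09],[0.016,-0.33,-0.1075,18,0.09],[0.018,-0.369,-0.1075,20,0.09],[0.02,-0.405,-0.1075,20.8,0.09],[0.0215,-0.44,-0.1075,20.8,0.09],[0.023,-0.467,-0.1075,20.8,0.09],[0.0238,-0.483,-0.1075,20.8,0.09],[0.0238,-0.4877,-0.1075,20.8,0.09]],
  ],
)

```text
time_s: 25.57
ee_pos: [448.9, 131.3, 150.8]
ee_rot: [-179.9, -0.1, -10.2]
force: [0.2, 0.5, -0.4]
gripper_width: 90.4
```

Request:
jog_arm(
  deltas=[
    [[0,0,0,0,0.09],[0,0,0,0,0.09],[0,0,0,0,0.09]],
  ],
)

```text
time_s: 25.82
ee_pos: [449.2, 128.0, 150.2]
ee_rot: [180.0, -0.0, -10.4]
force: [0.4, -0.5, 0.2]
gripper_width: 89.7
```

```bash
python3 look.py w15
```

```text
25.8667 [449.21976516 127.92491054 150.13710654] [ 1.79979207e+02 -7.31520241e-03 -1.04520040e+01] 90.2874220698946 [ 0.27145304 -0.57960193 -0.07801731]
```

View pics/w15.png

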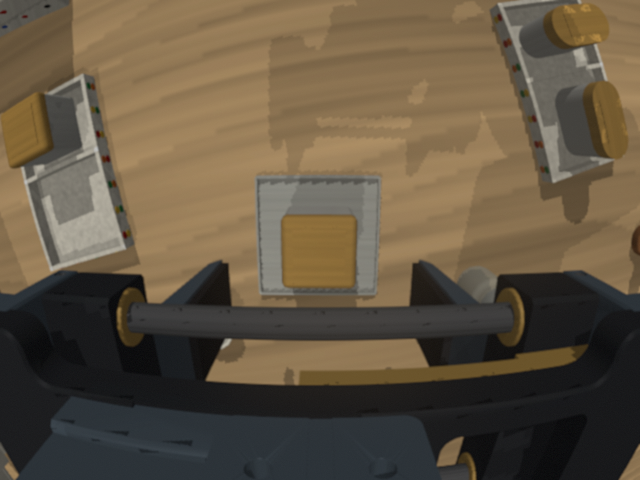

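The square tin (319,251) is aligned with the jaws and centred.

Request:
jog_arm(
  deltas=[
    [[0,0,0.01,0,0.09],[0,0,0.03,0,0.09],[0,0,0.055,0,0.09],[0,0,0.078,0,0.09],[0,0,0.095,0,0.09],[0,0,0.105,0,0.085],[0,0,0.1085,0,0.08],[0,0,0.1085,0,0.07],[0,0,0.1085,0,0.062],[0,0,0.1085,0,0.057],[0,0,0.1085,0,0.052],[0,0,0.1085,0,0.045],[0,0,0.1085,0,0.045],[0,0,0.1085,0,0.045],[0,0,0.1085,0,0.045],[0,0,0.1085,0,0.045],[0,0,0.1085,0,0.045]],
  ],
  grip_force=30,
)

```text
time_s: 27.28
ee_pos: [449.6, 129.1, 42.3]
ee_rot: [-180.0, -0.1, -10.4]
force: [-1.4, -0.5, 5.9]
gripper_width: 52.3
```

```bash
python3 - <<'E'
from h import *
a,b=plan(516.3,348.4,151,2.9);print([float(x) for x in a],b);print(env.state()['ee_pos'])
E
```

```text
[0.0262, -0.2277, -0.1087] -13.25
[449.6367796  129.06135017  42.28806512]
```

Request:
jog_arm(
  deltas=[
    [[0,0,-0.003,0,0.045],[0,0,-0.012,0,0.045],[0,0,-0.03,0,0.045],[0,0,-0.05,0,0.045],[0,0,-0.07,0,0.045],[0.001,-0.006,-0.09,0,0.045],[0.002,-0.022,-0.102,-1,0.045],[0.005,-0.047,-0.107,-3,0.045],[0.009,-0.077,-0.1085,-5,0.045],[0.012,-0.107,-0.1085,-7,0.045],[0.016,-0.137,-0.1085,-9,0.045],[0.019,-0.165,-0.1085,-11,0.045],[0.022,-0.19,-0.1085,-12.5,0.045],[0.024,-0.21,-0.1085,-13.3,0.045],[0.0255,-0.222,-0.1085,-13.3,0.045],[0.0262,-0.2277,-0.1085,-13.3,0.045],[0.0262,-0.2277,-0.1085,-13.3,0.045],[0.0262,-0.2277,-0.1085,-13.3,0.045]],
  ],
)

```text
time_s: 28.78
ee_pos: [515.3, 347.4, 149.8]
ee_rot: [179.9, 0.1, 2.9]
force: [0.9, 0.6, -1.3]
gripper_width: 52.2
```

```bash
python3 look.py w16
```

```text
28.8333 [515.30855929 347.06634354 149.94235846] [1.79933321e+02 5.90008575e-02 2.89755723e+00] 51.74661024212325 [ 0.81606207 -0.67314299 -1.32287935]
```

View pics/w16.png

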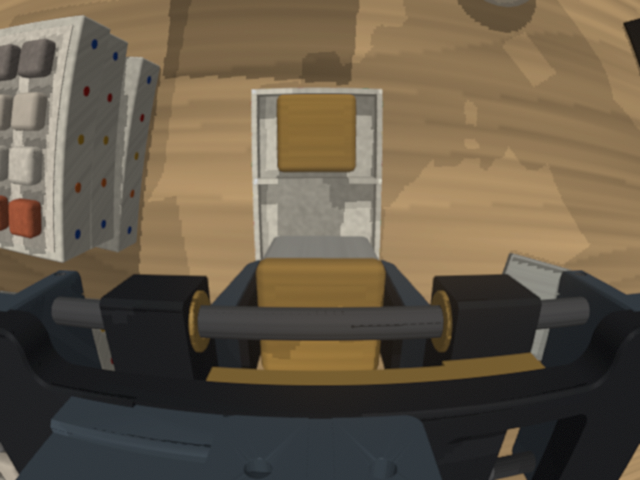

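Aligned over the square carton. I'll lower it.

Request:
jog_arm(
  deltas=[
    [[0,0,0.004,0,0.045],[0,0,0.015,0,0.045],[0,0,0.032,0,0.045],[0,0,0.052,0,0.045],[0,0,0.072,0,0.045],[0,0,0.087,0,0.045],[0,0,0.096,0,0.045],[0,0,0.102,0,0.045],[0,0,0.1045,0,0.045],[0,0,0.106,0,0.045],[0,0,0.106,0,0.045],[0,0,0.106,0,0.045]],
  ],
)

```text
time_s: 29.83
ee_pos: [516.3, 348.6, 44.8]
ee_rot: [-180.0, -0.1, 2.9]
force: [-0.1, -0.1, -1.7]
gripper_width: 51.9
```

Request:
jog_arm(
  deltas=[
    [[0,0,0.0007,0,0.045],[0,0,0.0014,0,0.045],[0,0,0.0014,0,0.045],[0,0,0.0014,0,0.052],[0,0,0.0014,0,0.056],[0,0,0.0014,0,0.062],[0,0,0.0014,0,0.078],[0,0,0.0014,0,0.088],[0,0,0.0014,0,0.088]],
  ],
)

```text
time_s: 30.58
ee_pos: [515.7, 348.2, 42.5]
ee_rot: [180.0, 0.0, 2.9]
force: [0.2, -0.3, -0.3]
gripper_width: 79.1
```

```bash
python3 look.py w17
```

```text
30.6333 [515.7643989  348.24717413  42.51493741] [1.79989991e+02 7.20609571e-03 2.93587538e+00] 83.41970530584285 [ 0.24512842  0.10822596 -0.38196832]
```

View pics/w17.png

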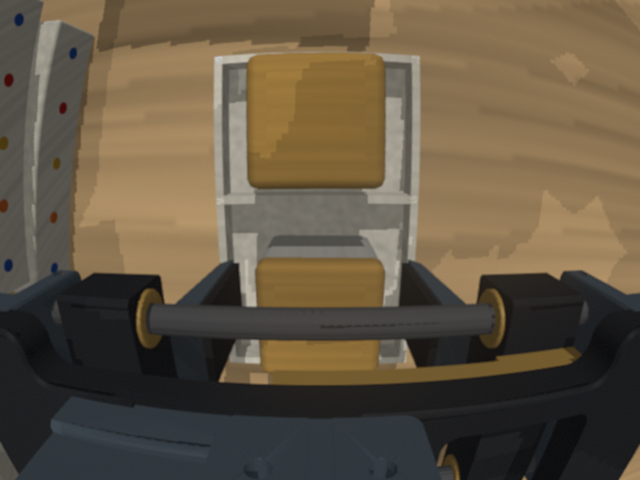

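Released and standing. I'll go straight up and toward the middle to check everything.

Request:
jog_arm(
  deltas=[
    [[0,0,-0.008,0,0.09],[0,0,-0.03,0,0.09],[0,0,-0.06,0,0.09],[0,0,-0.09,0,0.09],[0,0,-0.12,0,0.09],[-0.01,0.005,-0.15,0,0.09],[-0.02,0.01,-0.17,0,0.09],[-0.03,0.015,-0.18,0,0.09],[-0.04,0.02,-0.18,0,0.09],[-0.05,0.02,-0.18,0,0.09],[-0.05,0.02,-0.18,0,0.09],[-0.05,0.02,-0.18,0,0.09],[-0.05,0.02,-0.18,0,0.09]],
  ],
)

```text
time_s: 31.72
ee_pos: [466.9, 325.9, 221.9]
ee_rot: [180.0, 0.0, 3.0]
force: [0.4, 0.0, 0.6]
gripper_width: 90.0
```

```bash
python3 look.py w18; python3 - <<'E'
from h import *
cv2.imwrite('pics/sc9.png',env.grab_frame('scene')[:,:,::-1]);cv2.imwrite('pics/sd9.png',env.grab_frame('side')[:,:,::-1])
np.set_printoptions(precision=1,suppress=True)
for n in ["jar","stamp","dish","tin_round","tin_square","tin_oblong"]:
    for c in ["scene","side"]:
        print(n,c,[(r['xyz'],round(r['conf'],2)) for r in env.look_for(c,n)[:2]])
E
```

```text
31.7667 [467.07797906 325.91238417 221.87621831] [1.79964803e+02 4.14185571e-02 2.94405856e+00] 89.74722825830048 [ 0.11890229  1.12655539 -0.34456076]
jar scene [([392.7, -1.9, 44.3], 0.67)]
jar side [([375.0, 9.3, 40.8], 0.62)]
stamp scene [([391.4, -228.0, 17.2], 0.79)]
stamp side [([381.7, -221.0, 18.5], 0.77), ([375.1, 13.1, 41.8], 0.52)]
dish scene [([394.8, -1.2, 45.4], 0.45), ([610.7, 333.1, 18.7], 0.35)]
dish side [([394.4, 229.1, 16.8], 0.62), ([507.3, -336.5, 43.7], 0.56)]
tin_round scene [([522.8, -347.2, 60.9], 0.66)]
tin_round side [([508.3, -336.0, 41.1], 0.87)]
tin_square scene [([528.8, 335.2, 51.8], 0.6)]
tin_square side []
tin_oblong scene [([532.4, -123.7, 65.8], 0.66)]
tin_oblong side [([512.9, -112.1, 42.7], 0.71), ([571.3, 373.4, 17.2], 0.42)]
```

View pics/sc9.png

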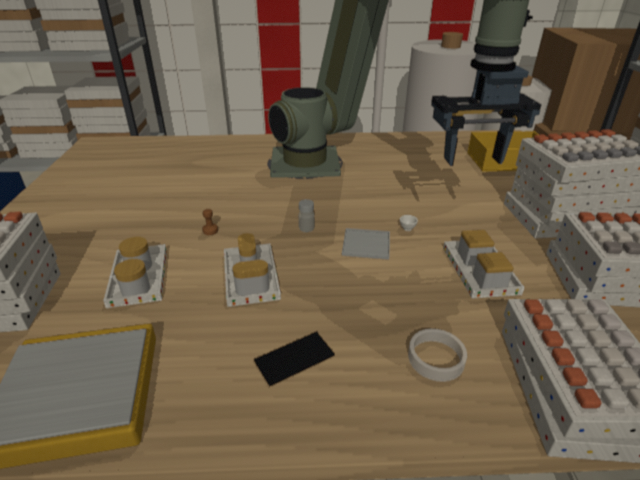

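View pics/sd9.png

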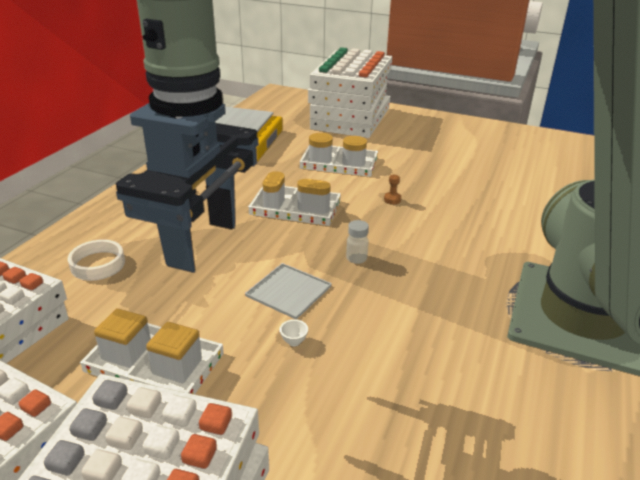

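View pics/w18.png

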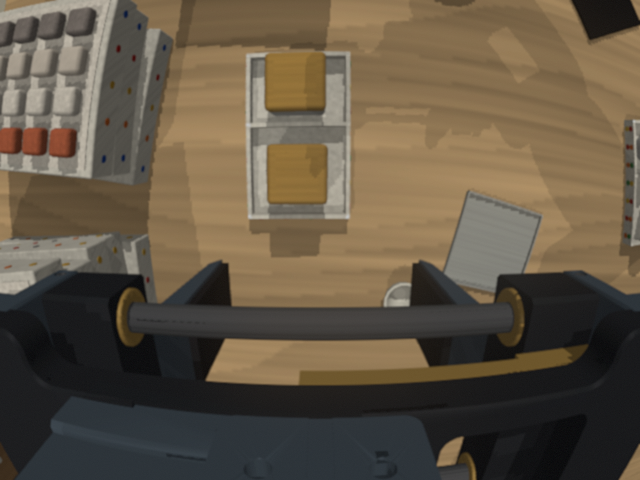

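All three pairs match and stand upright: round (133,265), oblong (250,265) and square (485,262) in the scene view. The tray is empty, the bystanders are unmoved and the gripper is clear.

```bash
python3 -c "
from workcell import env
print(env.job_done())"
```

```text
the job is handed in; nothing more can be done
None
```

All three loose tins now stand in the carton for their shape, and I handed the job in at about 32 s on the robot's clock; no verdict was reported.

**Moves:** I put the square tin on the steel tray and let go of it. Then I moved the oblong tin to the oblong carton, the round tin to the round carton, and the square tin from the tray to the square carton. I lowered each tin to within about 2 mm of the floor before opening the fingers.

**Last checks:**
- **Tins and tray:** the scene and side views show three matching pairs standing upright and an empty tray. The wrist view confirms the square pair and the tray.
- **Bystanders:** in the pictures the jar, stamp and dish stand as at the start. The networks placed the jar and stamp within about 4 mm of their first readings in both views, and the dish in the side view.
- **Gripper:** it was open and about 220 mm above the counter at hand-in, touching nothing.

**Readings that disagreed:**
- One height measured from two widely spaced wrist views put the square tin's lid at 50 mm instead of 59 mm. Other views gave 55 to 57 mm, and the lid's size fitted 59 mm, so I used that.
- At the end, the scene-camera network took the jar for the dish.
- The side-camera network did not report the square tin, though it is clearly visible in the picture.

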